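# Fit the vial carousel on its drive

## Robot

A 6-joint arm with a two-finger parallel gripper is mounted at the origin on the work surface. World frame = base frame: x ahead of the robot, y to its left, z up, the work surface at z = 0. Lengths are in mm, angles in rad, forces in N, time in s.
With the tool pointing down it reaches from about 350 to 775 mm from the base axis. Payload 5.5 kg.
Tool frame: the origin (TCP) lies midway between the tips of the shut fingers; the grasp point (between the pads) lies 19 mm behind it; y points along the fingers, x is the direction in which the jaws open and shut, and the axes are right-handed (so a half turn about y gives the same grasp; the last joint's range is limited). The gripper opens to 85 mm and grips with 20 to 120 N. Pads are 22 mm wide; open, the fingers measure 114 mm over their backs; the gripper's body (76 mm by 85 mm) begins 54 mm behind the grasp point. The pads swing forward as they close: fully open they stand 13 mm farther back than shut.
Start: joints at [1.106, 0.313, 0.046, 1.304, 0, 1.431], TCP at [183.519, 544.97, 231.323] pointing down, gripper open.
Joint ranges: [-2.76, 2.76], [-0.86, 1.69], [-1.03, 1.26], [-2.2, 2.34], [-1.47, 1.5], [-3.14, 3.14]. Speed limits (rad/s): [2.57, 2.57, 3.14, 3.14, 3.14, 3.14].

## Interface

Orientations are given as a rotation vector (axis times angle).
In Python, from cell import robot, grab_frame, camera_params, workorder, finder gives the robot as it stands. The module is installed in compiled form; this text tells all that it offers.
- The arm moves only by the tool move_arm, never from a script. Its argument "series" is a list of rows, each a list of 5 numbers: the shift along the tool's x, y, z in units of 25 mm (1.0 is 25 mm), then the turn about the tool's y in units of 6 degrees (1.0 is 6 degrees), then the closure, from 0 (fully open) to 1 (shut). In form: [[x, y, z, roll, claw], ...]. A call has 1 to 12 rows; each row is the pose to reach, as a shift and turn from the pose commanded when the call began, along the tool's axes at that moment; what a row does not reach only later rows make up. A row lasts 1/8 s, in which the tool goes at most 62.5 mm and 10.7 degrees, less where a joint would pass 70% of its speed; a pose out of reach is approached as far as the arm can. A call with a gripper value outside its range is refused whole. The fingers move at their own pace and stop on an object; "force" is the grip in N (left out, the last holds). Time passes only in rows, so rows that repeat a pose let the fingers close. It gives the time, the measured TCP pose, the force and the opening at its end, in the units of the state.
- robot.sense(): the state, without advancing time (a new reading comes with each control period).
- grab_frame(name): name is "scene" or "top"; returns the picture (420x560x3 uint8, red, green, blue); there is no depth.
- camera_params(name): a dict with "camera_matrix" (3x3 intrinsics, pixels), "D" ([k1, k2, p1, p2, k3] as OpenCV has them; the pictures are not rectified), "rvec" (rotation vector, rad) and "tvec" (3), from world to camera coordinates, as OpenCV has them. Camera axes: x right, y down, z forward; pixel columns grow to the right and rows downward; lengths in mm; the calibration is good to about 2 mm. A picture is of the moment at which its call begins. camera_params takes no time and is no camera call.
- workorder.hand_in(): hands the job in, once; it reports no verdict.
Trained networks look in the newest picture that a camera, given by its name, has taken for a name from the list of things; names that differ only in an ending like _2 or _b are one class to them, and where a whole thing is asked for, a point or a joint stands for the part that bears it (a point fixed in the world has none). Each returns a list of dicts, best first, with "score" (0 to 1); they miss things now and then, are a little off and sometimes report something else, mostly with a low value. They report only what shows in the picture. A call takes as long as a camera call. They do not tell look-alikes from the thing itself.
- finder.look_for(camera, query): "box" ([left, top, right, bottom] in pixels, round what is visible of it).
- finder.outline_of(camera, query): "region" (420x560 bool, what is visible of it) and "box" ([left, top, right, bottom] in pixels, round what is visible of it).
- finder.mark_of(camera, query): "location" ([row, column] in pixels: a listed point, or the origin of a listed thing).
The state is a dict: "time": time; "joint_pos": joint angles; "joint_vel": joint speeds; "joint_efforts": joint torques, N m; "eef_pos": TCP position; "orientation": TCP orientation; "force": force on the tool from outside, world axes, zero at the start; "torque": the same for the moment, N m; "width": finger opening in mm.
Only numpy, scipy, OpenCV 4.12 (cv2) and the standard library are available. Lean on these libraries where they do the work, as an engineer would, in place of code of your own. Each camera call takes 0.05 s, during which the arm holds its last target. There are 200 camera calls.

## Task

Set the blue vial carousel on the drive unit: over the shaft, with the drive pin in the carousel's slot, fully home and flat on the drive plate. Feel for the pin gently and do not let the carousel drop, because the drive's bearing must never be loaded with more than about 4 kg. Then put the orange retaining knob upright over the shaft end so that it sits on the carousel's hub, let go of everything, and leave the other things on the bench where they are.

Things in the scene. Friction and masses are not known exactly. Their poses are not given: they have to be found in the camera images.
- drive: White drive unit, a fixed box 160 x 160 mm, 60 mm high, on the bench; blue strip on its front (-x) face. Origin: centre of its underside, on the shaft's axis; z up. On top a round steel drive plate (diameter 116 mm) carries the shaft and a brass drive pin. Its bearing stands at most 40 N from the carousel; the motor holds the plate against turning up to about 1 N m.
- drive_seat (a point): Point on the shaft's axis level with the drive plate's top, 68 mm above the bench: here the carousel's underside must come to rest. Axes as drive. The upright steel shaft has diameter 16 mm and stands 76 mm above this point, its last 9 mm tapering to 7 mm. Letting the carousel drop the last 5 mm onto the plate already overloads the bearing.
- drive_mark (a point): Red mark on the housing's top, 69 mm from the shaft's axis on the drive's +x side. The pin lies in this direction from the shaft, give or take 35 degrees: it is parked differently each time and its angle is not measured. Pin: diameter 8 mm, 38 mm from the shaft's axis, 12.5 mm high above the plate's top, last 2 mm tapering to 5 mm.
- carousel: Loose round vial tray flat on the bench, about 0.45 kg: diameter 150 mm, 14.5 mm thick, blue rim, aluminium middle (14 mm thick), ten coloured vial caps 4 mm proud of the rim. A white square hub to grip, 32 x 32 mm (sides along the carousel's x and y), stands from 14 to 58 mm above the underside. A bore of diameter 18 mm goes right through. Origin: centre of the underside; z up.
- carousel_hub (a point): Point on the carousel's axis half-way up the hub, 36 mm above the underside (22 mm above the aluminium). Axes as carousel.
- carousel_slot (a point): Centre of the only slot for the drive pin, at the underside: it goes right through the tray, on the carousel's +x side, 38 mm from the axis, 14 mm long radially, 11 mm wide. A red mark on the rim shows the same direction.
- knob: Orange round push-on retaining knob, white dot on top, loose, upright on the bench, about 80 g: diameter 40 mm, height 46 mm, blind bore of diameter 21 mm, 20 mm deep, from below. With the carousel home the shaft stands 18 mm out of the hub, its last 9 mm tapered; the knob then rests on the hub's top. Origin: centre of the underside; z up.
- knob_centre (a point): Centre of the knob, 23 mm above its underside; z up.
- vial: Bystander: small amber vial, diameter 24 mm, height 45 mm. Origin: centre of the underside. Leave it alone.
- beaker: Bystander: glass beaker, diameter 68 mm, height 90 mm. Origin: centre of the underside. Leave it alone.
- screwdriver: Bystander: small screwdriver with a blue handle, 130 mm long, lying on the bench near the robot. Leave it alone.
Mind the look-alikes: they are no part of the job. What is meant by the knob is not purple, and is the larger of those in its own colour. Leave any pink look-alike of the drive alone.

How it is judged (in metres and radians):
On the way:
1. the carousel is fully home on the drive plate, over shaft and pin (z of carousel_hub in the frame of drive_seat between 0.033 and 0.0385 m and horizontal distance between carousel_hub and drive_seat below 0.004 m and angle between carousel_hub's own z axis and vertical below 0.035 rad), for 0.2 s.
At the end, for the whole second after the job is handed in: Carousel over shaft and pin, flat on the drive plate (within 2.5 mm of it, axis within 4 mm, tilt below 2 degrees); knob upright over the shaft end on the hub (within 3.5 mm in height, 6 mm of the axis, 3.4 degrees); both at rest and released; bystanders within 20 mm (all of step 1 and z of knob_centre in the frame of drive_seat between 0.077 and 0.0845 m and horizontal distance between knob_centre and drive_seat below 0.006 m and angle between knob_centre's own z axis and vertical below 0.06 rad and linear speed of each of carousel, knob below 0.01 m/s); the robot touches nothing.
It fails at once if the carousel presses on the drive with more than 40 N (contact force between carousel and drive above 40 N).
It fails at once if another thing on the bench is moved by more than 20 mm (distance of any of vial, beaker, screwdriver from where it was at the start of the episode above 0.02 m).
It also fails if it takes over 72 s, if anything falls off the work surface, if the arm or the gripper's body presses on something with over 40 N, if the wrist force passes 120 N, or if a joint passes its speed limit or range.

## Working session

There is one attempt and no reset: what is moved stays moved. The work goes in short steps, Python scripts to look and compute and a tool call to move; the robot and the scene stay as the last step left them, time stands still between calls to the robot, and variables do not carry over. Pictures are saved under pics/ and viewed, on a budget of 10 in all, crops included, one or two more only if the job needs it, and the job is handed in when it is done.

Besides the shell and the picture viewer there is one more tool, called after "Request:" by a JSON object that holds its "name" and its "arguments". move_arm: Moves the arm, as the interface text tells. Its arguments: {"type":"object","properties":{"series":{"type":"array","items":{"type":"array","items":{"type":"number"}}},"force":{"type":"number"}},"required":["series"]}

```bash
mkdir -p pics; cat > h.py <<'E'
import numpy as np, cv2
from cell import robot, grab_frame, camera_params, workorder, finder
def ray(cam,px):
    p=camera_params(cam);K=np.array(p["camera_matrix"],float);D=np.array(p["D"],float)
    R=cv2.Rodrigues(np.array(p["rvec"],float))[0];t=np.array(p["tvec"],float).ravel()
    u=cv2.undistortPoints(np.array([[px]],float),K,D)[0,0]
    return -R.T@t, R.T@np.array([u[0],u[1],1.])
def onplane(cam,px,z):
    c,d=ray(cam,px); return (c+d*(z-c[2])/d[2]).round(1)
def proj(cam,P):
    p=camera_params(cam)
    return cv2.projectPoints(np.array(P,float).reshape(-1,1,3),np.array(p["rvec"],float),np.array(p["tvec"],float),np.array(p["camera_matrix"],float),np.array(p["D"],float))[0][:,0].round(1)
def snap(cam,name):
    f=grab_frame(cam); cv2.imwrite(f"pics/{name}.png",f[:,:,::-1]); return f
def st():
    s=robot.sense(); print({k:np.round(s[k],3).tolist() for k in("time","eef_pos","orientation","force","torque","width","joint_pos")})
    print(cv2.Rodrigues(np.array(s["orientation"],float))[0].round(3).tolist()); return s
E
python3 - <<'E'
from h import *
a=snap("scene","s0");b=snap("top","t0");st()
Z=dict(drive_seat=68,drive_mark=60,carousel_hub=36,carousel_slot=0,knob_centre=23,carousel=0,vial=0,beaker=0,screwdriver=8,drive=0)
for c in("top","scene"):
  print(c,ray(c,(280,210))[0].round(0))
  for q,z in Z.items():
    for r in finder.mark_of(c,q)[:3]:
        v=r["location"]; print(q,round(r["score"],2),np.round(v,1),onplane(c,(v[1],v[0]),z))
E
```

```text
{'time': 0.1, 'eef_pos': [183.286, 544.522, 230.498], 'orientation': [-1.346, -0.966, 0.968], 'force': [0.401, -0.271, 0.248], 'torque': [-0.06, -0.032, 0.033], 'width': 85.641, 'joint_pos': [1.106, 0.314, 0.045, 1.304, 0.0, 1.431]}
[[0.319, -0.001, -0.948], [0.948, -0.001, 0.319], [-0.002, -1.0, 0.0]]
top [ 418.   -5. 1013.]
drive_seat 0.91 [194.3 377.4] [ 549.5 -224.    68. ]
drive_seat 0.68 [297.1 391.8] [ 299.7 -255.5   68. ]
drive_mark 0.92 [171.2 369.1] [ 608.7 -206.3   60. ]
drive_mark 0.66 [269.4 380. ] [ 365.9 -229.3   60. ]
drive_mark 0.35 [219.2 294.7] [487.9 -20.7  60. ]
carousel_hub 0.82 [197.6 198. ] [543.9 226.2  36. ]
carousel_slot 0.88 [187.8 204.9] [574.8 216.9   0. ]
knob_centre 0.64 [185.4 301.5] [578.  -38.6  23. ]
knob_centre 0.59 [219.9 264.2] [488.5  56.7  23. ]
knob_centre 0.57 [221.  296.4] [486.1 -25.6  23. ]
carousel 0.65 [201.9 197.7] [537.  235.2   0. ]
carousel 0.58 [143.5 295.2] [695.1 -22.6   0. ]
vial 0.59 [139.3 270.4] [706.7  43.8   0. ]
beaker 0.58 [146.  295.8] [688.3 -24.2   0. ]
screwdriver 0.73 [263.9 286.4] [376.5  -0.5   8. ]
drive 0.85 [295
[... 210 characters left out ...]
 ]
drive_mark 0.92 [210.5 180.4] [ 610.9 -209.8   60. ]
drive_mark 0.82 [150.7 222.6] [ 354.3 -238.7   60. ]
drive_mark 0.52 [270.8 360.2] [618.4 224.8  60. ]
carousel_hub 0.57 [256.  373.8] [541.  234.6  36. ]
carousel_slot 0.57 [271.  361.2] [561.2 216.6   0. ]
knob_centre 0.91 [211.3 278.7] [477.8 -20.1  23. ]
knob_centre 0.66 [227.2 304.4] [504.6  57.5  23. ]
knob_centre 0.61 [234.1 249.5] [579.8 -48.3  23. ]
carousel 0.97 [269.2 374.1] [544.  241.1   0. ]
vial 0.69 [291.8 261.4] [707.3  42.1   0. ]
beaker 0.6 [276.5 232.3] [694.4 -33.7   0. ]
screwdriver 0.83 [192.5 304.4] [365.9   2.8   8. ]
drive 0.98 [208.9 194.4] [ 533.4 -224.5    0. ]
drive 0.65 [157.5 228.3] [ 300.7 -253.1    0. ]
```

View pics/s0.png

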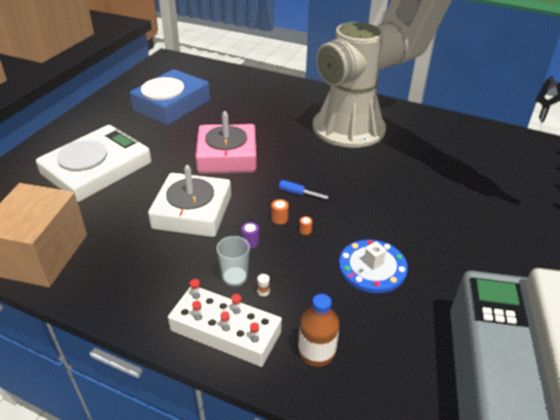

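View pics/t0.png

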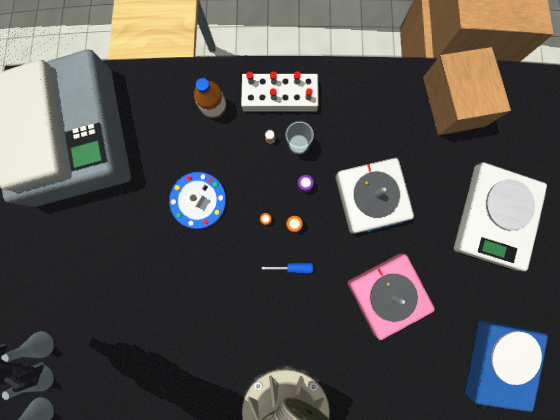

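The scene shows the white drive (top: 377,194), pink decoy (392,297), carousel (198,199) and the large orange knob (294,223), with a smaller orange knob at (265,218). I'll refine these from zoomed crops.

```bash
cat > fit.py <<'E'
from h import *
from scipy.optimize import least_squares
def circ(P,r): 
    f=lambda q:np.hypot(P[:,0]-q[0],P[:,1]-q[1])-r
    s=least_squares(f,P.mean(0),loss="soft_l1",f_scale=2); return s.x.round(1),np.abs(f(s.x)).mean().round(2)
E
python3 - <<'E'
from fit import *
T=cv2.imread("pics/t0.png");S=cv2.imread("pics/s0.png")
def rim(cam,img,lo,hi,box,z,r,name):
    x0,y0,x1,y1=box; hsv=cv2.cvtColor(img,cv2.COLOR_BGR2HSV); m=cv2.inRange(hsv,np.array(lo),np.array(hi)); k=np.zeros_like(m);k[y0:y1,x0:x1]=255; m&=k
    c,_=cv2.findContours(cv2.morphologyEx(m,cv2.MORPH_CLOSE,np.ones((3,3))),cv2.RETR_EXTERNAL,cv2.CHAIN_APPROX_NONE); c=max(c,key=cv2.contourArea)
    h=cv2.convexHull(c)[:,0]
    c=c[:,0] 
    c=np.array([p for p in c if min(np.hypot(*(h-p).T))<6])
    P=np.array([onplane(cam,p,z)[:2] for p in c.astype(float)]); print(name,cam,len(P),circ(P,r))
for cam,I,bc,bd,bk in(("top",T,(160,162,235,238),(345,165,405,225),(283,212,306,236)),("scene",S,(330,232,415,298),(160,172,222,215),(268,196,292,226))):
    rim(cam,I,(100,120,80),(130,255,255),bc,14.5,75,"carousel")
    rim(cam,I,(0,0,40),(180,80,150),bd,68,58,"plate")
    rim(cam,I,(4,150,150),(18,255,255),bk,46 if cam=="top" else 46,20,"knobtop")
def crop(I,x,y,w,h): return cv2.resize(I[y:y+h,x:x+w],(400,300),interpolation=cv2.INTER_CUBIC)
cv2.imwrite("pics/crops.png",np.vstack([np.hstack([crop(T,158,168,80,60),crop(T,337,165,80,60)]),np.hstack([crop(S,334,232,80,60),crop(S,150,165,80,60)])]))
E
```

```text
carousel top 157 (array([541.2, 234.2]), np.float64(0.63))
plate top 130 (array([ 550.1, -221.7]), np.float64(1.73))
knobtop top 44 (array([478.6, -18.9]), np.float64(1.07))
carousel scene 177 (array([549. , 236.9]), np.float64(4.01))
plate scene 106 (array([ 554.1, -218.2]), np.float64(3.11))
knobtop scene 56 (array([497.9,  -9. ]), np.float64(13.94))
```

View pics/crops.png

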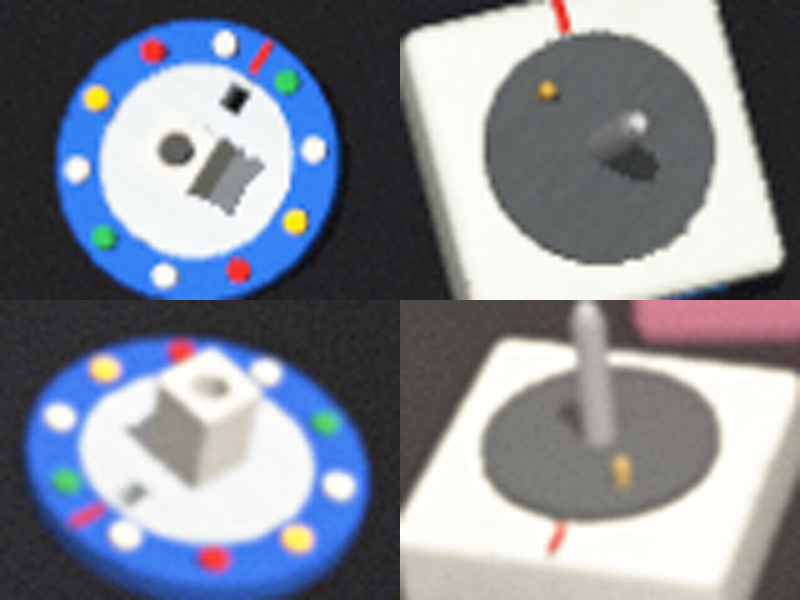

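```bash
python3 - <<'E'
from fit import *
C=np.array([541.2,234.2]);D=np.array([550.1,-221.7])
for n,c,p,z,o in(("slot","top",(205.2,187.6),14,C),("red","top",(210,179.4),14.5,C),("slot","scene",(334+133/5,232+193/5),14,C),("red","scene",(334+88/5,232+215/5),14.5,C),("bore","top",(158+176/5.,168+148/5.),58,C),("bore","scene",(334+210/5.,232+87/5.),58,C),
 ("pin","top",(366.4,182.8),80.5,D),("pin","scene",(150+222/5.,165+160/5.),80.5,D),("pinbase","scene",(150+222/5.,165+187/5.),68,D),("mark","top",(337+32.5,165+5),60,D),("mark","scene",(150+156/5,165+240/5),60,D),("tip","top",(337+237/5,165+123/5),144,D),("tip","scene",(150+188/5,165+3/5.),144,D),("shaftbase","scene",(150+197/5,165+142/5.),68,D),("shaftbase","top",(337+197/5,165+148/5.),68,D)):
    P=onplane(c,p,z)[:2];v=P-o;print(n,c,P,"r",np.hypot(*v).round(1),"ang",np.degrees(np.arctan2(v[1],v[0])).round(1))
E
```

```text
slot top [573.2 213.1] r 38.3 ang -33.4
red top [594.9 200.8] r 63.2 ang -31.9
slot scene [573.9 217.4] r 36.8 ang -27.2
red scene [594.9 203.7] r 61.8 ang -29.6
bore top [541.  233.2] r 1.0 ang -101.3
bore scene [542.  236.8] r 2.7 ang 72.9
pin top [ 575.9 -194.7] r 37.3 ang 46.3
pin scene [ 575.6 -191.4] r 39.6 ang 49.9
pinbase scene [ 580. -190.] r 43.6 ang 46.7
mark top [ 611.8 -207.3] r 63.4 ang 13.1
mark scene [ 617.6 -203.4] r 69.9 ang 15.2
tip top [ 549.8 -222.6] r 0.9 ang -108.4
tip scene [ 548.9 -219.1] r 2.9 ang 114.8
shaftbase scene [ 556.1 -218. ] r 7.0 ang 31.7
shaftbase top [ 548.7 -221.5] r 1.4 ang 171.9
```

```bash
cat >> h.py <<'E'
def plan(target,yaw):
    "units for move: target TCP mm, yaw deg of tool x"
    s=robot.sense();R=cv2.Rodrigues(np.array(s["orientation"],float))[0]
    y0=np.degrees(np.arctan2(R[1,0],R[0,0])); d=R.T@(np.array(target)-s["eef_pos"])
    dy=(yaw-y0+180)%360-180
    print("pos",np.round(s["eef_pos"],1),"yaw",y0.round(2),"F",np.round(s["force"],1),"w",round(float(s["width"]),1),"t",s["time"],"-> shift",(d/25).round(3),"roll",round(-dy/6,3),"tilt",R[2,[0,2]].round(4),"j6",np.round(s["joint_pos"][5],2))
E
python3 -c "
from h import *
plan([541.3,234.5,110],58)"
```

```text
pos [183.5 545.  231.3] yaw 71.39 F [ 0.  -0.7  0.6] w 85.7 t 1.1 -> shift [ -7.202   4.853 -17.526] roll 2.232 tilt [ 0.0001 -0.    ] j6 1.43
```

Request:
{"name": "move_arm", "arguments": {"series": [[-1,0,-2.4,0.5,0],[-2,0.5,-4.8,1,0],[-2.9,1,-7,1.5,0],[-3.8,1.8,-9.3,2,0],[-4.8,2.6,-11.6,2.23,0],[-5.8,3.5,-14,2.23,0],[-6.6,4.3,-16,2.23,0],[-7.2,4.85,-17.53,2.23,0],[-7.2,4.85,-17.53,2.23,0],[-7.2,4.85,-17.53,2.23,0],[-7.2,4.85,-17.53,2.23,0]]}}

```text
time: 2.48
eef_pos: [540.8, 235.6, 110.7]
orientation: [-1.422, -0.791, 0.79]
force: [-0.2, 0.5, 0.2]
width: 85.4
```

```bash
python3 -c "
from h import *
snap('scene','s1');snap('top','t1')
a=cv2.imread('pics/s1.png')[190:310,310:470];b=cv2.imread('pics/t1.png')[130:250,120:280]
cv2.imwrite('pics/c1.png',np.hstack([cv2.resize(x,(400,300),interpolation=2) for x in(a,b)]))
plan([541.3,234.5,21],58)"
```

```text
pos [540.8 235.7 110.8] yaw 58.12 F [ 0.6 -1.3  0.6] w 85.6 t 2.575 -> shift [-0.035  3.593 -0.039] roll 0.02 tilt [ 0.0009 -0.0006] j6 0.83
```

View pics/c1.png

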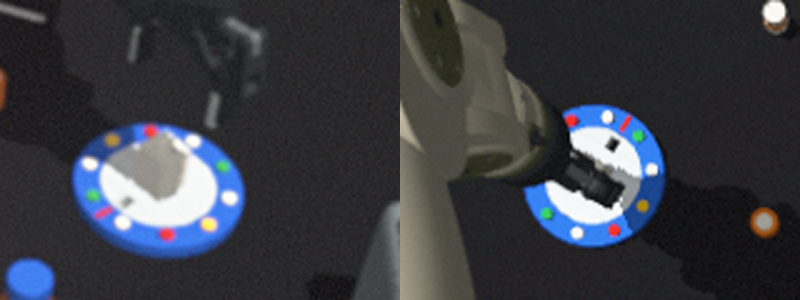

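The jaws are over the hub and square to it (red mark at top-crop 625,123, slot at 612,145). Next I descend and grip.

Request:
{"name": "move_arm", "arguments": {"series": [[0,1.2,0,0,0],[-0.03,2.4,-0.04,0,0],[-0.03,3.2,-0.04,0,0],[-0.03,3.58,-0.04,0,0],[-0.03,3.58,-0.04,0,0.4],[-0.03,3.58,-0.04,0,0.6],[-0.03,3.58,-0.04,0,0.8],[-0.03,3.58,-0.04,0,1],[-0.03,3.58,-0.04,0,1],[-0.03,3.58,-0.04,0,1],[-0.03,3.58,-0.04,0,1]], "force": 70}}

```text
time: 3.95
eef_pos: [542.9, 233.8, 21.8]
orientation: [-1.423, -0.791, 0.787]
force: [1.0, 0.6, 6.0]
width: 31.5
```

```bash
python3 -c "
from h import *
plan([541.3,234.5,200],58)
s=robot.sense();print(s['force'],s['torque'])"
```

```text
pos [542.9 233.8  21.8] yaw 58.02 F [1.  0.6 6. ] w 31.5 t 3.95 -> shift [ 5.000e-03 -7.127e+00  5.900e-02] roll 0.003 tilt [ 0.0021 -0.0015] j6 0.83
[0.95601641 0.59824224 5.95984496] [ 0.0225367   0.14121338 -0.03824439]
```

Request:
{"name": "move_arm", "arguments": {"series": [[0,-0.3,0,0,1],[0,-1,0,0,1],[0,-2.2,0,0,1],[0,-3.6,0,0,1],[0,-5,0,0,1],[0,-6.2,0,0,1],[0,-7.1,0,0,1],[0,-7.1,0,0,1],[0,-7.1,0,0,1]]}}

```text
time: 5.08
eef_pos: [540.9, 233.0, 196.4]
orientation: [-1.422, -0.787, 0.791]
force: [0.3, -0.6, -6.3]
width: 31.3
```

```bash
python3 -c "
from h import *
plan([549.6,-221.3,200],137)
s=robot.sense();print(s['force'],s['torque'])"
```

```text
pos [540.9 233.  196.4] yaw 58.01 F [ 0.3 -0.6 -6.3] w 31.3 t 5.075 -> shift [-15.229  -0.131  -9.924] roll -13.165 tilt [-0.0021  0.0019] j6 0.83
[ 0.25386976 -0.62161259 -6.26394227] [ 0.00192076  0.00785879 -0.01538331]
```

Request:
{"name": "move_arm", "arguments": {"series": [[-0.8,0,-0.5,-0.7,1],[-2.3,0,-1.5,-2,1],[-4,0,-2.6,-3.5,1],[-5.8,0,-3.8,-5,1],[-7.6,0,-4.95,-6.5,1],[-9.4,0,-6.1,-8,1],[-11.2,0,-7.3,-9.6,1],[-12.9,0,-8.4,-11.1,1],[-14.3,0,-9.3,-12.4,1],[-15,0,-9.8,-13,1],[-15.23,0,-9.92,-13.17,1],[-15.23,0,-9.92,-13.17,1]]}}

```text
time: 6.58
eef_pos: [549.7, -220.4, 196.7]
orientation: [-0.7, -1.782, 1.781]
force: [-0.8, -0.2, -5.4]
width: 31.1
```

```bash
python3 -c "
from h import *
snap('scene','s2');snap('top','t2')
a=cv2.imread('pics/s2.png')[85:245,110:310];b=cv2.imread('pics/t2.png')[130:250,310:460]
cv2.imwrite('pics/c2.png',np.hstack([cv2.resize(x,(400,320),interpolation=2) for x in(a,b)]))
plan([549.6,-221.3,170],137)"
```

```text
pos [ 550.1 -219.7  197.4] yaw 137.05 F [-0.4 -0.2 -5.4] w 31.0 t 6.675 -> shift [-0.029  1.097  0.061] roll 0.009 tilt [ 0.0016 -0.0001] j6 -1.34
```

View pics/c2.png

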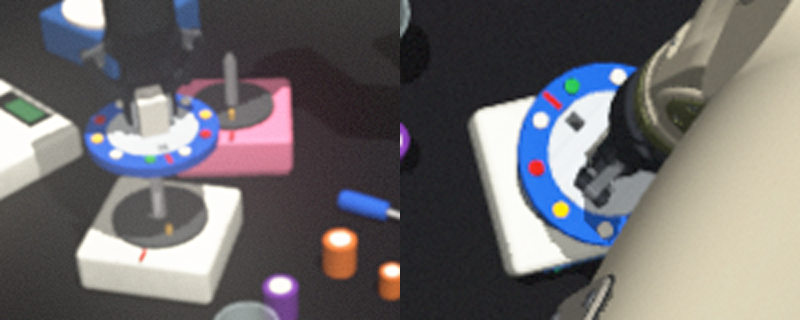

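```bash
python3 - <<'E'
from fit import *
z=197.-21.8+14.5
for cam,f,b in(("top","t2",(345,145,430,235)),("scene","s2",(145,120,225,175))):
    I=cv2.imread(f"pics/{f}.png");hsv=cv2.cvtColor(I,cv2.COLOR_BGR2HSV);m=cv2.inRange(hsv,(100,120,60),(130,255,255));k=np.zeros_like(m);k[b[1]:b[3],b[0]:b[2]]=255;m&=k
    c=np.vstack(cv2.findContours(m,cv2.RETR_EXTERNAL,cv2.CHAIN_APPROX_NONE)[0]);h=cv2.convexHull(c)
    c=np.array([p for p in c[:,0].astype(float) if abs(cv2.pointPolygonTest(h,(p[0],p[1]),True))<1.2])
    P=np.array([onplane(cam,p,z)[:2] for p in c])
    if cam=="scene": # silhouette: upper edge only from far side
        P=P[P[:,0]<np.median(P[:,0])+20]
    q,e=circ(P,75);print(cam,len(P),q,e)
    for n,p,zz in(("red",(367,167.5),z),("slot",(376,175.4),z-.5)) if cam=="top" else (("red",(194.5,164.5),z),("slot",(110+163/2,85+146/2.),z-.5)):
        w=onplane(cam,p,zz)[:2];v=w-q;v2=w-[550,-219.9];print(n,w,np.hypot(*v).round(1),np.degrees(np.arctan2(v[1],v[0])).round(1),"about TCP",np.degrees(np.arctan2(v2[1],v2[0])).round(1))
E
```

```text
top 100 [ 548.4 -220.2] 4.51
red [ 590.9 -174.5] 62.4 47.1 about TCP 48.0
slot [ 573.8 -193.8] 36.6 46.1 about TCP 47.6
scene 73 [ 554.9 -213.7] 6.38
red [ 592.  -170.6] 56.9 49.3 about TCP 49.6
slot [ 573.1 -189.5] 30.3 53.1 about TCP 52.8
```

Request:
{"name": "move_arm", "arguments": {"series": [[0,0.3,0.09,0,1],[0,0.7,0.09,0,1],[0,1,0.09,0,1],[0,1.15,0.09,0,1],[0,1.25,0.09,0,1],[0,1.35,0.09,0,1],[0,1.45,0.09,0,1],[0,1.5,0.09,0,1],[0,1.5,0.09,0,1]]}}

```text
time: 7.8
eef_pos: [549.2, -222.6, 160.6]
orientation: [-0.702, -1.784, 1.783]
force: [0.7, 1.1, -5.1]
width: 31.6
```

```bash
python3 -c "
from h import *
plan([549.7,-222,103],137)
s=robot.sense();print(s['force'],s['torque'])"
```

```text
pos [ 549.2 -222.6  160.6] yaw 137.03 F [ 0.7  1.1 -5.1] w 31.6 t 7.8 -> shift [ 0.003  2.306 -0.032] roll 0.005 tilt [-0.0004 -0.0004] j6 -1.34
[ 0.70339609  1.09732148 -5.10005682] [ 0.07220444 -0.14784297 -0.00284576]
```

Request:
{"name": "move_arm", "arguments": {"series": [[0,0.08,0,0,1],[0,0.16,0,0,1],[0,0.24,0,0,1],[0,0.32,0,0,1],[0,0.36,0,0,1],[0,0.36,0,0,1]]}}

```text
time: 8.55
eef_pos: [550.9, -222.2, 152.1]
orientation: [-0.705, -1.787, 1.783]
force: [7.2, 2.2, -2.9]
width: 31.0
```

```bash
python3 -c "
from h import *
plan([549.7,-222,103],137)
s=robot.sense();print(s['force'],s['torque'])"
```

```text
pos [ 550.9 -222.2  152.1] yaw 137.08 F [ 7.2  2.2 -2.9] w 31.0 t 8.55 -> shift [0.047 1.963 0.033] roll 0.013 tilt [-0.0026 -0.0033] j6 -1.34
[ 7.22838052  2.16683053 -2.91102308] [ 0.68724496 -1.5247617   0.02425568]
```

Request:
{"name": "move_arm", "arguments": {"series": [[-0.03,0,-0.055,0,1],[-0.03,0,-0.055,0,1],[-0.03,0.06,-0.055,0,1],[-0.03,0.12,-0.055,0,1],[-0.03,0.12,-0.055,0,1]]}}

```text
time: 9.18
eef_pos: [551.0, -222.0, 148.5]
orientation: [-0.703, -1.784, 1.783]
force: [5.7, 1.5, -4.6]
width: 31.3
```

```bash
python3 -c "
from h import *
plan([549.7,-222,103],137)
s=robot.sense();print(s['force'],s['torque'])"
```

```text
pos [ 551.  -222.   148.5] yaw 137.04 F [ 5.7  1.5 -4.6] w 31.3 t 9.175 -> shift [0.041 1.82  0.037] roll 0.007 tilt [-0.0007 -0.0011] j6 -1.34
[ 5.71654425  1.49257751 -4.62629357] [ 0.43300134 -1.23521186 -0.01185823]
```

Request:
{"name": "move_arm", "arguments": {"series": [[-0.05,0,-0.063,0,1],[-0.05,0,-0.063,0,1],[-0.05,0.1,-0.063,0,1],[-0.05,0.2,-0.063,0,1],[-0.05,0.2,-0.063,0,1]]}}

```text
time: 9.8
eef_pos: [551.9, -221.7, 142.9]
orientation: [-0.701, -1.783, 1.783]
force: [0.4, 0.7, -5.5]
width: 31.1
```

```bash
python3 -c "
from h import *
plan([549.7,-222,103],137)
s=robot.sense();print(s['force'],s['torque'])"
```

```text
pos [ 551.9 -221.7  142.9] yaw 137.02 F [ 0.4  0.7 -5.5] w 31.1 t 9.8 -> shift [0.053 1.597 0.067] roll 0.003 tilt [0.0013 0.0005] j6 -1.34
[ 0.35933005  0.74886097 -5.48627816] [-0.03624955 -0.01795975  0.00466408]
```

Request:
{"name": "move_arm", "arguments": {"series": [[-0.015,0.1,-0.015,0,1],[-0.015,0.3,-0.015,0,1],[-0.015,0.5,-0.015,0,1],[-0.015,0.7,-0.015,0,1],[-0.015,0.9,-0.015,0,1],[-0.015,1.1,-0.015,0,1],[-0.015,1.25,-0.015,0,1],[-0.015,1.35,-0.015,0,1],[-0.015,1.4,-0.015,0,1],[-0.015,1.4,-0.015,0,1]]}}

```text
time: 11.05
eef_pos: [553.0, -221.8, 108.5]
orientation: [-0.702, -1.783, 1.783]
force: [0.3, -0.2, -4.5]
width: 31.0
```

```bash
python3 -c "
from h import *
plan([552,-221.7,103],137)
s=robot.sense();print(s['force'],s['torque'])
snap('scene','s3');snap('top','t3')
a=cv2.imread('pics/s3.png')[105:225,130:280];b=cv2.imread('pics/t3.png')[130:250,310:460]
cv2.imwrite('pics/c3.png',np.hstack([cv2.resize(x,(400,320),interpolation=2) for x in(a,b)]))"
```

```text
pos [ 553.  -221.8  108.5] yaw 137.03 F [ 0.3 -0.2 -4.5] w 31.0 t 11.05 -> shift [0.032 0.222 0.025] roll 0.005 tilt [-0.     -0.0001] j6 -1.34
[ 0.26734203 -0.2247279  -4.4524756 ] [-0.00173624 -0.04435804  0.01870881]
```

View pics/c3.png

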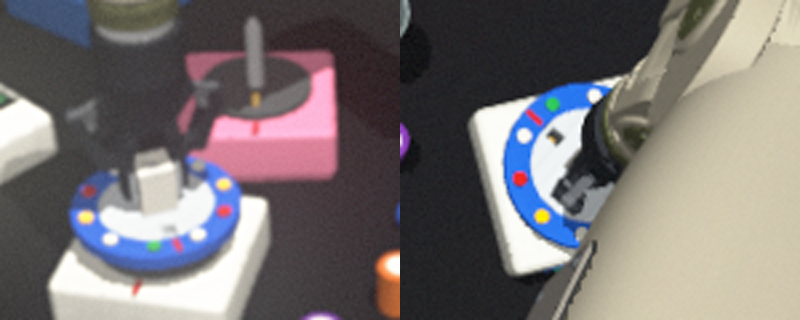

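The brass pin shows through the slot in the top view (crop 557,138, slot centre 555,136), so the angle is right. Next I feel downward.

Request:
{"name": "move_arm", "arguments": {"series": [[0,0.06,0,0,1],[0,0.12,0,0,1],[0,0.18,0,0,1],[0,0.22,0,0,1],[0,0.26,0,0,1],[0,0.3,0,0,1],[0,0.3,0,0,1]]}}

```text
time: 12.02
eef_pos: [552.9, -221.7, 100.9]
orientation: [-0.702, -1.783, 1.783]
force: [0.0, 0.6, -4.8]
width: 31.4
```

```bash
python3 -c "
from h import *
plan([552,-221.7,89.8],137)
s=robot.sense();print(s['force'],s['torque'])"
```

```text
pos [ 552.9 -221.7  100.9] yaw 137.03 F [ 0.   0.6 -4.8] w 31.4 t 12.025 -> shift [0.028 0.446 0.024] roll 0.005 tilt [ 0.0001 -0.0001] j6 -1.34
[ 0.01060367  0.6328774  -4.78617015] [ 0.00224136 -0.0016294   0.01637054]
```

Request:
{"name": "move_arm", "arguments": {"series": [[0,0.04,0,0,1],[0,0.08,0,0,1],[0,0.12,0,0,1],[0,0.16,0,0,1],[0,0.16,0,0,1]]}}

```text
time: 12.65
eef_pos: [552.9, -221.7, 96.9]
orientation: [-0.702, -1.783, 1.783]
force: [0.7, 0.5, -4.8]
width: 31.3
```

```bash
python3 -c "
from h import *
plan([552,-221.7,89.8],137)
s=robot.sense();print(s['force'],s['torque'])"
```

```text
pos [ 552.9 -221.7   96.9] yaw 137.03 F [ 0.7  0.5 -4.8] w 31.3 t 12.65 -> shift [0.026 0.283 0.023] roll 0.005 tilt [ 0.0003 -0.    ] j6 -1.34
[ 0.68826593  0.48898783 -4.8102988 ] [ 0.00567078 -0.01597088 -0.00278322]
```

The pin is in the slot with no reaction force. I lower the rest and slow down near the plate.

Request:
{"name": "move_arm", "arguments": {"series": [[0,0.05,0,0,1],[0,0.1,0,0,1],[0,0.15,0,0,1],[0,0.19,0,0,1],[0,0.22,0,0,1],[0,0.22,0,0,1]]}}

```text
time: 13.4
eef_pos: [552.9, -221.7, 91.4]
orientation: [-0.702, -1.783, 1.783]
force: [0.6, 0.8, -4.8]
width: 31.4
```

Request:
{"name": "move_arm", "arguments": {"series": [[0,0.015,0,0,1],[0,0.03,0,0,1],[0,0.03,0,0,1]]}}

```text
time: 13.78
eef_pos: [553.0, -221.8, 90.8]
orientation: [-0.702, -1.783, 1.783]
force: [0.4, -0.4, -5.8]
width: 31.6
```

Request:
{"name": "move_arm", "arguments": {"series": [[0,0.015,0,0,1],[0,0.03,0,0,1],[0,0.03,0,0,1]]}}

```text
time: 14.15
eef_pos: [552.9, -221.7, 89.9]
orientation: [-0.702, -1.783, 1.783]
force: [-0.3, -0.3, -5.8]
width: 31.6
```

Request:
{"name": "move_arm", "arguments": {"series": [[0,0.01,0,0,1],[0,0.02,0,0,1],[0,0.02,0,0,1]]}}

```text
time: 14.52
eef_pos: [553.0, -221.8, 89.9]
orientation: [-0.702, -1.783, 1.783]
force: [-0.9, -0.2, -1.3]
width: 31.5
```

Request:
{"name": "move_arm", "arguments": {"series": [[0,0.01,0,0,1],[0,0.02,0,0,1],[0,0.02,0,0,1]]}}

```text
time: 14.9
eef_pos: [553.0, -221.8, 89.8]
orientation: [-0.703, -1.783, 1.783]
force: [-3.7, 1.2, 5.6]
width: 31.4
```

Request:
{"name": "move_arm", "arguments": {"series": [[0,0.01,0,0,1],[0,0.02,0,0,1],[0,0.02,0,0,1]]}}

```text
time: 15.28
eef_pos: [553.0, -221.8, 89.8]
orientation: [-0.703, -1.783, 1.784]
force: [-4.6, 1.7, 6.9]
width: 31.2
```

Contact came at TCP z = 89.8, exactly the height expected for home, at about 12 N. Next I release and lift off.

Request:
{"name": "move_arm", "arguments": {"series": [[0,0,0,0,0.7],[0,0,0,0,0.3],[0,0,0,0,0],[0,0,0,0,0],[0,0,0,0,0],[0,-0.4,0,0,0],[0,-1.2,0,0,0],[0,-2.4,0,0,0],[0,-3.6,0,0,0],[0,-4,0,0,0],[0,-4,0,0,0]]}}

```text
time: 16.65
eef_pos: [553.4, -222.0, 189.2]
orientation: [-0.704, -1.784, 1.784]
force: [0.7, -0.4, 0.2]
width: 85.4
```

```bash
python3 -c "
from h import *
plan([481,-21,120],90)
for c in('top','scene'):
  snap(c,c+'4')
  for q,z in(('carousel_hub',104),('carousel_slot',68)):
    for r in finder.mark_of(c,q)[:2]: print(c,q,r['score'],onplane(c,r['location'][::-1],z))
for r in finder.outline_of('top','knob')[:3]:
  b=r['box'];print(r['score'],np.round(b,1),onplane('top',((b[0]+b[2])/2,(b[1]+b[3])/2),30))
"
```

```text
pos [ 553.4 -222.   189.2] yaw 137.03 F [ 0.7 -0.4  0.2] w 85.4 t 16.65 -> shift [ 7.602  2.757 -3.909] roll 7.839 tilt [-0.0015 -0.0005] j6 -1.34
top carousel_hub 0.69 [ 551. -226.  104.]
top carousel_slot 0.66 [ 565.4 -185.1   68. ]
scene carousel_hub 0.72 [ 539.  -220.1  104. ]
scene carousel_slot 0.61 [ 561.3 -198.9   68. ]
0.68 [298.3 175.4 314.8 189.6] [584.5 -51.3  30. ]
0.55 [288.6 214.4 303.1 233.6] [478.  -24.1  30. ]
0.54 [258.6 212.7 273.5 228.6] [486.1  51.6  30. ]
```

```bash
python3 - <<'E'
from h import *
for c,f,b in(("top","top4",(286,214,304,234)),("scene","scene4",(268,196,293,226))):
    I=cv2.imread(f"pics/{f}.png");x=I[b[1]:b[3],b[0]:b[2]];h=cv2.cvtColor(x,cv2.COLOR_BGR2HSV)
    for n,m in(("dot",cv2.inRange(h,(0,0,150),(180,110,255))),("orange",cv2.inRange(h,(3,130,60),(20,255,255)))):
        ys,xs=np.nonzero(m);p=(xs.mean()+b[0],ys.mean()+b[1]);print(c,n,len(xs),np.round(p,1),(xs.min()+b[0],xs.max()+b[0],ys.min()+b[1],ys.max()+b[1]),onplane(c,p,46 if n=="dot" else 23))
def crop(I,x,y,w,h): return cv2.resize(I[y:y+h,x:x+w],(400,300),interpolation=2)
T=cv2.imread("pics/top4.png");S=cv2.imread("pics/scene4.png")
cv2.imwrite("pics/c4.png",np.hstack([crop(S,140,120,160,120),crop(T,250,140,160,120)]))
E
```

```text
top dot 79 [294.2 223.3] (np.int64(289), np.int64(299), np.int64(219), np.int64(228)) [478.7 -19.7  46. ]
top orange 144 [293.9 223.4] (np.int64(286), np.int64(302), np.int64(215), np.int64(231)) [480.  -19.3  23. ]
scene dot 73 [279.6 204.1] (np.int64(274), np.int64(285), np.int64(201), np.int64(208)) [477.4 -18.4  46. ]
scene orange 327 [279.6 212.7] (np.int64(271), np.int64(288), np.int64(199), np.int64(224)) [481.6 -16.2  23. ]
```

View pics/c4.png

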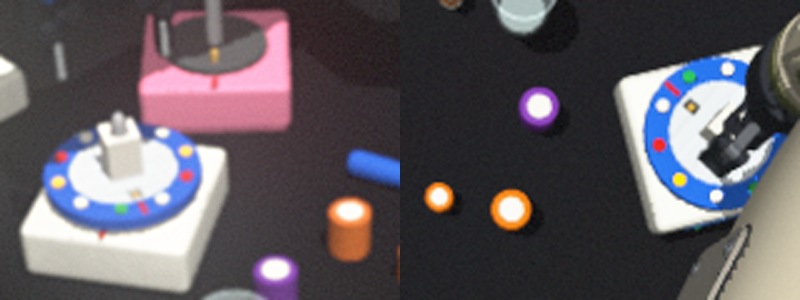

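```bash
python3 -c "
from h import *
plan([480.5,-19,9],137)"
```

```text
pos [ 552.5 -221.5  187.5] yaw 137.03 F [-0.5 -0.4  0.6] w 85.4 t 17.0 -> shift [ 7.617  7.153 -3.966] roll 0.005 tilt [0.0018 0.0003] j6 -1.34
```

Request:
{"name": "move_arm", "arguments": {"series": [[1,0,-0.5,0,0],[2.8,0,-1.5,0,0],[4.8,0.4,-2.5,0,0],[6.4,1.6,-3.3,0,0],[7.4,3,-3.85,0,0],[7.63,4.2,-3.96,0,0],[7.63,5.4,-3.96,0,0],[7.63,6.4,-3.96,0,0],[7.63,7,-3.96,0,0],[7.63,7.17,-3.96,0,0],[7.63,7.17,-3.96,0,0]]}}

```text
time: 18.38
eef_pos: [481.2, -19.4, 9.6]
orientation: [-0.702, -1.783, 1.783]
force: [-0.1, 0.8, 0.3]
width: 85.4
```

Request:
{"name": "move_arm", "arguments": {"series": [[0,0,0,0,0.2],[0,0,0,0,0.4],[0,0,0,0,0.5],[0,0,0,0,0.7],[0,0,0,0,1],[0,0,0,0,1],[0,0,0,0,1]], "force": 40}}

```text
time: 19.25
eef_pos: [481.2, -19.4, 9.8]
orientation: [-0.703, -1.784, 1.783]
force: [-0.8, 0.2, 5.7]
width: 39.3
```

```bash
python3 -c "
from h import *
plan([553,-221.8,175],137)"
```

```text
pos [481.2 -19.4   9.8] yaw 137.03 F [-0.8  0.2  5.7] w 39.3 t 19.25 -> shift [-7.624 -6.603  3.965] roll 0.005 tilt [-0.0007 -0.0005] j6 -1.03
```

Request:
{"name": "move_arm", "arguments": {"series": [[0,-0.5,0,0,1],[0,-1.8,0,0,1],[0,-3.4,0,0,1],[-0.5,-5,0.3,0,1],[-1.6,-6.2,0.8,0,1],[-3.2,-6.6,1.7,0,1],[-4.8,-6.6,2.5,0,1],[-6.2,-6.6,3.2,0,1],[-7.2,-6.6,3.75,0,1],[-7.62,-6.6,3.96,0,1],[-7.62,-6.6,3.96,0,1],[-7.62,-6.6,3.96,0,1]]}}

```text
time: 20.75
eef_pos: [552.3, -220.4, 174.3]
orientation: [-0.7, -1.784, 1.783]
force: [0.0, 0.8, -0.4]
width: 39.1
```

```bash
python3 -c "
from h import *
plan([552.8,-221.8,157],137)
a=snap('scene','s5');b=snap('top','t5')
cv2.imwrite('pics/c5.png',np.hstack([cv2.resize(x,(400,300),interpolation=2)[:,:,::-1] for x in(a[85:205,120:280],b[140:230,330:450])]))
"
```

```text
pos [ 552.3 -220.4  174.3] yaw 137.08 F [ 0.   0.8 -0.4] w 39.1 t 20.75 -> shift [-0.053  0.693  0.029] roll 0.014 tilt [ 0.001  -0.0002] j6 -1.34
```

View pics/c5.png

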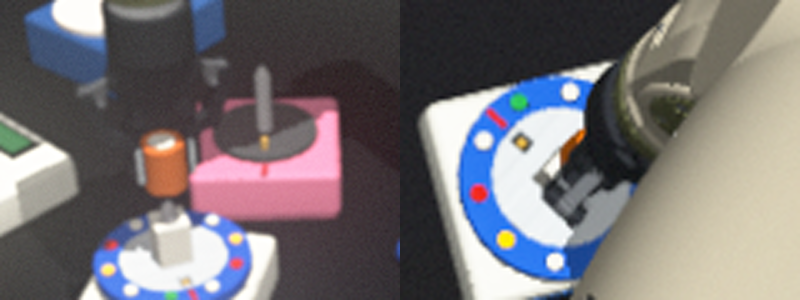

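```bash
python3 -c "
from h import *
print(proj('scene',[[552.5,-221,187.5],[552.5,-221,144],[552.5,-221,126]]))
I=cv2.imread('pics/s5.png')[130:168,168:200];h=cv2.cvtColor(I,cv2.COLOR_BGR2HSV)
ys,xs=np.nonzero(cv2.inRange(h,(3,130,50),(20,255,255)));print(len(xs),xs.min()+168,xs.max()+168,(xs.min()+xs.max())/2+168,ys.min()+130,ys.max()+130)
print(onplane('scene',((xs.min()+xs.max())/2+168,(ys.min()+ys.max())/2+130),187.5), onplane('scene',(187.6,167),144))
"
```

```text
[[184.2 150.4]
 [186.1 166.2]
 [186.8 172.6]]
312 176 194 185.0 138 162
[ 550.4 -220.3  187.5] [ 553.6 -216.2  144. ]
```

Request:
{"name": "move_arm", "arguments": {"series": [[-0.02,0.2,0.02,0,1],[-0.04,0.45,0.02,0,1],[-0.04,0.65,0.02,0,1],[-0.04,0.75,0.02,0,1],[-0.04,0.85,0.02,0,1],[-0.04,0.95,0.02,0,1],[-0.04,1.05,0.02,0,1],[-0.04,1.1,0.02,0,1],[-0.04,1.1,0.02,0,1]]}}

```text
time: 21.98
eef_pos: [553.1, -222.6, 146.7]
orientation: [-0.702, -1.783, 1.783]
force: [0.1, 0.2, -1.2]
width: 39.1
```

```bash
python3 -c "
from h import *
plan([552.8,-221.8,135.8],137)
s=robot.sense();print(s['force'],s['torque'])"
```

```text
pos [ 553.1 -222.6  146.7] yaw 137.03 F [ 0.1  0.2 -1.2] w 39.1 t 21.975 -> shift [ 0.032  0.435 -0.016] roll 0.005 tilt [ 0.0002 -0.0001] j6 -1.34
[ 0.06914515  0.20826431 -1.174868  ] [ 0.0220526   0.00195501 -0.02040346]
```

Over the tip with no contact. I lower the last 11 mm slowly.

Request:
{"name": "move_arm", "arguments": {"series": [[0.02,0.06,0,0,1],[0.02,0.12,0,0,1],[0.02,0.18,0,0,1],[0.02,0.24,0,0,1],[0.02,0.3,0,0,1],[0.02,0.34,0,0,1],[0.02,0.34,0,0,1]]}}

```text
time: 22.85
eef_pos: [552.8, -222.3, 138.2]
orientation: [-0.702, -1.783, 1.783]
force: [-1.1, 0.8, -0.7]
width: 39.0
```

Request:
{"name": "move_arm", "arguments": {"series": [[0,0.02,0,0,1],[0,0.04,0,0,1],[0,0.04,0,0,1]]}}

```text
time: 23.22
eef_pos: [552.8, -222.3, 137.2]
orientation: [-0.702, -1.783, 1.783]
force: [-1.1, -1.2, -0.5]
width: 39.1
```

Request:
{"name": "move_arm", "arguments": {"series": [[0,0.02,0,0,1],[0,0.04,0,0,1],[0,0.04,0,0,1]]}}

```text
time: 23.6
eef_pos: [552.8, -222.3, 136.2]
orientation: [-0.702, -1.783, 1.783]
force: [0.1, -0.4, -0.8]
width: 39.4
```

Request:
{"name": "move_arm", "arguments": {"series": [[0,0.02,0,0,1],[0,0.02,0,0,1]]}}

```text
time: 23.85
eef_pos: [552.8, -222.3, 135.9]
orientation: [-0.702, -1.783, 1.783]
force: [-1.0, 0.4, -1.0]
width: 39.0
```

Request:
{"name": "move_arm", "arguments": {"series": [[0,0.02,0,0,1],[0,0.02,0,0,1]]}}

```text
time: 24.1
eef_pos: [552.9, -222.3, 135.8]
orientation: [-0.702, -1.783, 1.783]
force: [-1.8, 1.6, 5.1]
width: 39.1
```

Request:
{"name": "move_arm", "arguments": {"series": [[0,0.02,0,0,1],[0,0.02,0,0,1]]}}

```text
time: 24.35
eef_pos: [552.9, -222.3, 135.8]
orientation: [-0.703, -1.783, 1.784]
force: [-2.6, 1.6, 7.6]
width: 39.2
```

The knob is seated on the hub at TCP z = 135.8, as expected. I open, rise and move clear.

Request:
{"name": "move_arm", "arguments": {"series": [[0,0,0,0,0.8],[0,0,0,0,0.4],[0,0,0,0,0],[0,0,0,0,0],[0,0,0,0,0],[0,-0.5,0,0,0],[0,-1.5,0,0,0],[0,-3,0,0,0],[0,-4,0,0,0],[2,-4,0,0,0],[4,-4,0,0,0],[6,-4,0,0,0]]}}

```text
time: 25.85
eef_pos: [442.2, -119.3, 235.7]
orientation: [-0.704, -1.784, 1.783]
force: [-0.5, 0.3, 1.1]
width: 85.7
```

Request:
{"name": "move_arm", "arguments": {"series": [[2,0,-1,0,0],[3,0,-2,0,0],[4,0,-2,0,0],[4,0,-2,0,0],[4,0,-2,0,0]]}}

```text
time: 26.48
eef_pos: [404.8, -15.8, 235.5]
orientation: [-0.704, -1.784, 1.784]
force: [0.4, -0.1, -0.8]
width: 85.7
```

```bash
python3 -c "
from h import *
st()
a=snap('scene','s6');b=snap('top','t6')
cv2.imwrite('pics/c6.png',np.hstack([cv2.resize(x,(400,300),interpolation=2)[:,:,::-1] for x in(a[125:305,130:370],b[120:285,240:460])]))
print(proj('scene',[[552.5,-221,126+23]]),proj('top',[[552.5,-221,172],[552.5,-221,82.5]]))
"
```

```text
{'time': 26.475, 'eef_pos': [404.795, -15.803, 235.537], 'orientation': [-0.704, -1.784, 1.784], 'force': [0.433, -0.068, -0.769], 'torque': [-0.006, 0.029, 0.052], 'width': 85.674, 'joint_pos': [-0.238, -0.019, -0.338, 1.25, -0.0, -1.058]}
[[-0.732, 0.002, -0.682], [0.682, -0.001, -0.732], [-0.002, -1.0, -0.001]]
[[185.9 164.4]] [[386.8 186.5]
 [377.5 192.2]]
```

View pics/c6.png

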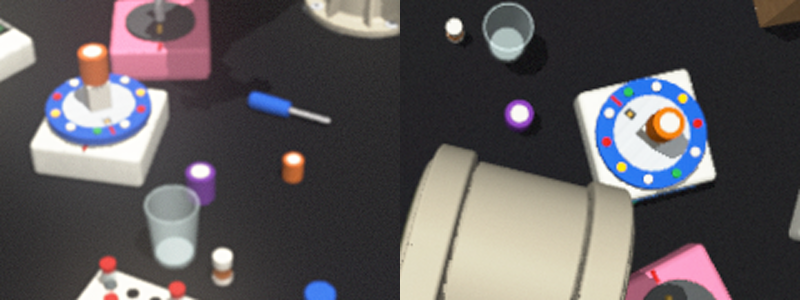

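The knob sits upright on the hub: scene px (186,164) against a predicted (186,164). The pin shows in the slot and the bystanders haven't moved, so I'm handing in.

```bash
python3 -c "
from h import *
print(workorder.hand_in())"
```

```text
the job is handed in; nothing more can be done
None
```

The carousel is on the white drive with the pin in its slot, the large orange knob is on its hub, and I handed the job in at about 26.5 s of the 72 s. The hand-in gave no verdict, so the results below are my own checks.

**Carousel:** The bore first touched the shaft off-centre, with up to about 7 N sideways. I shifted about 3–4 mm in three small corrections until that force was gone. From there it went down in small steps with the pin visible in the slot, and no force showed until the plate. It stopped at tool height 89.8 mm, exactly where the grasp height put home. The load on the drive by then was about 12 N, estimated from the wrist force.

**Knob:** It went over the shaft end without contact and came to rest on the hub at the expected tool height of 135.8 mm. I pressed it down with about 8 N, then released it and moved the arm clear.

**Last pictures:** The carousel looks flat, the pin shows in the slot, and the knob is upright. The vial, beaker, screwdriver and the look-alikes appear unmoved; I judged that by eye and did not measure it.

**Disagreements:**
- The two cameras differed from each other and from the arm by about 2–4 mm.
- In the last top picture the knob's dot was about 2 pixels (roughly 4 mm) from its predicted place, while the scene picture matched. I put that down to the top camera's offset and did not check it further.
- The network's marks on the hub and slot after seating scattered by up to about 15 mm, so I relied on the contact heights and the pictures instead.

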